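# Switch the fume diverter to the green outlet and start it

## Robot

A 6-joint arm with a two-finger parallel gripper is mounted at the origin on the work surface. World frame = base frame: x ahead of the robot, y to its left, z up, the work surface at z = 0. Lengths are in m, angles in rad, forces in N, time in s.
With the tool pointing down it reaches from about 0.35 to 0.775 m from the base axis. Payload 5.5 kg.
Tool frame: the origin (TCP) lies midway between the tips of the shut fingers; the grasp point (between the pads) lies 19 mm behind it; z points along the fingers, x is the direction in which the jaws open and shut, and the axes are right-handed (so a half turn about z gives the same grasp; the last joint's range is limited). The gripper opens to 85 mm and grips with 20 to 120 N. Pads are 22 mm wide; open, the fingers measure 114 mm over their backs; the gripper's body (76 mm by 85 mm) begins 54 mm behind the grasp point. The pads swing forward as they close: fully open they stand 13 mm farther back than shut.
Start: joints at [-1.433, 0.313, 0.046, 1.304, 0, 1.431], TCP at [0.158, -0.553, 0.231] pointing down, gripper open.
Joint ranges: [-2.76, 2.76], [-0.86, 1.69], [-1.03, 1.26], [-2.2, 2.34], [-1.47, 1.5], [-3.14, 3.14]. Speed limits (rad/s): [2.57, 2.57, 3.14, 3.14, 3.14, 3.14].

## Interface

Orientations are given as a unit quaternion [w, x, y, z].
In Python, from workcell import env gives the robot as it stands.
- The arm moves only by the tool servo_tool, never from a script. Its argument "targets" is a list of rows, each an object with "xyz": the shift along the tool's x, y, z in m, a list of three; "twist": the turn, a rotation vector about the tool's x, y, z in rad, a list of three; "jaw": the opening, from 0 (shut) to 1 (fully open). A call has 1 to 12 rows; each row is the pose to reach, as a shift and turn from the pose commanded when the call began, along the tool's axes at that moment; what a row does not reach only later rows make up. A row lasts 1/12 s, in which the tool goes at most 41.7 mm and 7.16 degrees, less where a joint would pass 70% of its speed; a pose out of reach is approached as far as the arm can. A call with a gripper value outside its range is refused whole. The fingers move at their own pace and stop on an object; "squeeze" is the grip in N (left out, the last holds). Time passes only in rows, so rows that repeat a pose let the fingers close. It gives the time, the measured TCP pose, the force and the opening at its end, in the units of the state.
- env.get_state(): the state, without advancing time (a new reading comes with each control period).
- env.read_camera(name): name is "side" or "top"; returns a dict with "color" (384x512x3 uint8, red, green, blue), "depth" (384x512 float32, m along the optical axis (not along the pixel's ray), 0 where there is no reading), "fx", "fy", "cx", "cy" (pixels), "eye" and "attitude" of the camera in the world. Camera axes: x right, y down, z forward; pixel columns grow to the right and rows downward; lengths in m; the calibration is good to about 2 mm. A picture is of the moment at which its call begins.
- env.hand_in(): hands the job in, once; it reports no verdict.
The state is a dict: "clock": time; "joint_pos": joint angles; "qvel": joint speeds; "tau": joint torques, N m; "tcp_pos": TCP position; "orientation": TCP orientation; "wrist_force": force on the tool from outside, world axes, zero at the start; "ft_torque": the same for the moment, N m; "finger_gap": finger opening in m.
Only numpy, scipy, OpenCV 4.12 (cv2) and the standard library are available. Lean on these libraries where they do the work, as an engineer would, in place of code of your own. Each camera call takes 0.05 s, during which the arm holds its last target. There are 200 camera calls.

## Task

Send the fume extraction to the green-marked outlet: push the yellow tab of the round selector on the blue diverter around until it clicks in pointing at the green dot, and then press the blue start button right down and let it come up again. Only push the tab with the fingers, do not pinch it, do not press the button while the selector points anywhere else, and leave everything else on the bench where it is.

Things in the scene. Friction and masses are not known exactly. Their poses are not given: they have to be found in the camera images.
- axis (a point): point on the selector's vertical turning axis, at the top face of its grey disc (disc 156 mm across, 12 mm thick, its top 87 mm above the bench). The disc sits on a blue drum, 210 mm across and 75 mm tall, bolted to the bench, with short pipes sticking out of its sides up to 134 mm from the axis. The drum stands at any spot and turn, left or right of the bench's middle. A low steel hub, 44 mm across and 10 mm tall, is in the disc's middle
- tab (a point): middle of the yellow upright tab on the disc's rim, 64 mm from the axis. The tab is a fin 28 mm long radially (50 to 78 mm from the axis), 10 mm thick along the direction of turning, 35 mm tall: from 87 to 122 mm above the bench. This point is 17.5 mm above the disc. It is made of two halves, each 5 mm thick, one for each broad face (selector_c1 on the clockwise side, selector_c2 on the other). It is pushed on either broad face, sideways about the axis
- pointer (a point): the point the tab points at: in line with the tab, 93 mm from the axis (the dots' distance), level with the disc's top, turning with the selector
- selector (a joint): turn of the selector in rad, growing counter-clockwise seen from above. It clicks into four stops 40 degrees apart: -0.698, 0 (shut, no dot and no pipe; it starts here), 0.698 and 1.396, each but 0 having a dot. It goes only 0.08 rad past the end stops. Spring clicks: it resists with up to about 3 N at the tab, runs on by itself into the next stop once past half way, and stays there when let go
- dot_green_center (a point): green dot, a disc 21 mm across and 4 mm thick, on the drum's top 93 mm from the selector's axis, above one of the three outlet pipes; this point is its centre. The three dots change places from run to run
- dot_red_center (a point): red dot, a disc 21 mm across and 4 mm thick, on the drum's top 93 mm from the selector's axis, above one of the three outlet pipes; this point is its centre. The three dots change places from run to run
- dot_white_center (a point): white dot, a disc 21 mm across and 4 mm thick, on the drum's top 93 mm from the selector's axis, above one of the three outlet pipes; this point is its centre. The three dots change places from run to run
- start_top (a point): middle of the top of the round blue start button, 36 mm across, facing up in a black housing fixed to the bench on the other side of the bench's middle from the diverter
- start (a joint): how far the button is pressed in m: 0 up, 0.006 fully down; a spring, 5 N when fully down, brings it back up
- spray_can: leave alone: anti-spatter spray can, 56 mm across, 150 mm tall, standing; origin under its centre
- tip_jar: leave alone: small amber jar, 48 mm across, 65 mm tall, standing; origin under its centre
- magnet: leave alone: orange welding magnet with steel edges, about 55 x 48 x 16 mm, lying; origin under its centre
- hammer: leave alone: hammer lying flat, origin mid-tool underneath, handle towards its own -x
- wrench: leave alone: steel wrench lying flat, handle towards its own -x
- brush: leave alone: brush lying flat, handle towards its own -x
- screwdriver: leave alone: screwdriver with red handle, lying flat, handle towards its own -x
There are look-alikes about, which are no part of the job. Leave any turquoise look-alike of the part that bears start_top alone.

How it is judged:
By the outcome, as a careful person would: the job done as asked, in the order asked, and still so for the second after the job is handed in, with the robot touching nothing.
It also fails if it takes over 58 s, if anything falls off the work surface, if the arm or the gripper's body presses on something with over 40 N, if the wrist force passes 120 N, or if a joint passes its speed limit or range.

## Working session

There is one attempt and no reset: what is moved stays moved. The work goes in short steps, Python scripts to look and compute and a tool call to move; the robot and the scene stay as the last step left them, time stands still between calls to the robot, and variables do not carry over. Pictures are saved under pics/ and viewed, about 8 in all and at most 12, crops included, and the job is handed in when it is done.

Besides the shell and the picture viewer there is one more tool, called after ">>>" in YAML: its name, and indented under it one key for each argument. servo_tool: Moves the arm, as the interface text tells. Its arguments: {"type":"object","properties":{"targets":{"type":"array","items":{"type":"object","properties":{"xyz":{"type":"array","items":{"type":"number"}},"twist":{"type":"array","items":{"type":"number"}},"jaw":{"type":"number"}}}},"squeeze":{"type":"number"}},"required":["targets"]}

```bash
mkdir -p pics
cat > h.py <<'E'
import numpy as np, cv2
from scipy.spatial.transform import Rotation as R
from workcell import env
def rot(a):
    a=np.array(a,float)
    return a if a.shape==(3,3) else R.from_quat(a[[1,2,3,0]]).as_matrix()
def cast(c,u,v,z):
    d=rot(c["attitude"])@np.array([(u-c["cx"])/c["fx"],(v-c["cy"])/c["fy"],1.])
    e=np.array(c["eye"]); return e+d*(z-e[2])/d[2]
def proj(c,p):
    q=rot(c["attitude"]).T@(np.array(p)-c["eye"]); return c["fx"]*q[0]/q[2]+c["cx"],c["fy"]*q[1]/q[2]+c["cy"]
E
python3 - <<'E'
from h import *
for n in("top","side"):
    c=env.read_camera(n); np.savez(n+"0.npz",**c)
    cv2.imwrite(f"pics/{n}0.png",cv2.resize(c["color"][:,:,::-1],(800,600)))
    print(n,c["eye"],c["attitude"],c["fx"],c["cx"],c["cy"])
print(env.get_state())
E
```

```text
top [ 0.34022528 -0.00138368  1.22210636] [-0.06886575  0.70626952 -0.70090474  0.07192644] 361.36049711936994 252.083578240392 188.09824744147974
side [0.31268643 1.04032737 1.12691895] [ 0.05235124 -0.11650902  0.91165189 -0.39060957] 497.7703946623285 258.0505051840345 188.68834284848646
{'clock': 0.1, 'joint_pos': array([-1.43261115e+00,  3.13939290e-01,  4.51159651e-02,  1.30360752e+00,
       -1.64994763e-05,  1.43118003e+00]), 'qvel': array([ 0.0016244 , -0.00153895,  0.00184211,  0.0005271 , -0.0005035 ,
        0.00020143]), 'tau': array([ 2.64507544e-03, -4.81726384e+01,  2.99243867e+01,  1.26629000e-02,
       -1.51778177e-04,  1.19779770e-05]), 'tcp_pos': array([ 0.15760386, -0.55251381,  0.23049964]), 'orientation': array([-5.72472232e-04,  7.98198357e-01, -6.02394152e-01, -5.83312092e-04]), 'wrist_force': array([ 0.24868136, -0.34083009, -0.3259547 ]), 'ft_torque': array([-0.00505454,  0.00385125, -0.03464061]), 'finger_gap': 0.08521301400663564}
```

View pics/top0.png

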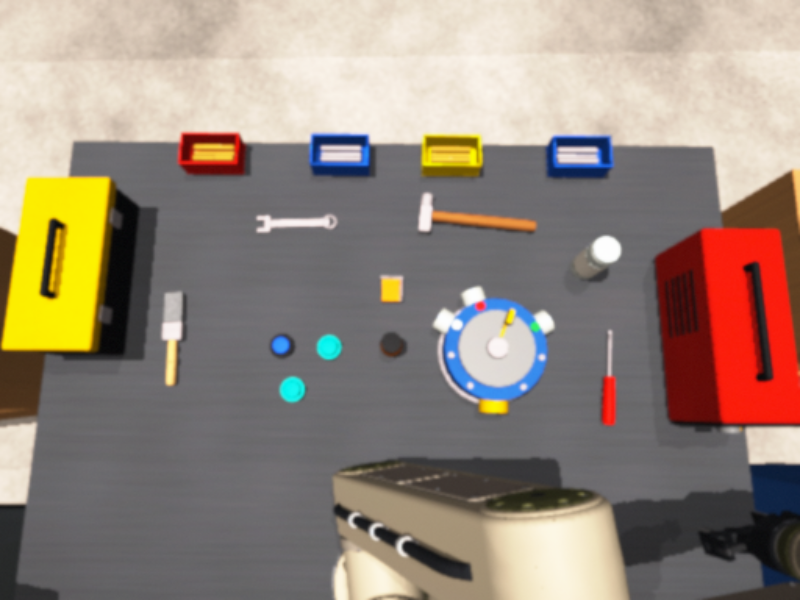

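View pics/side0.png

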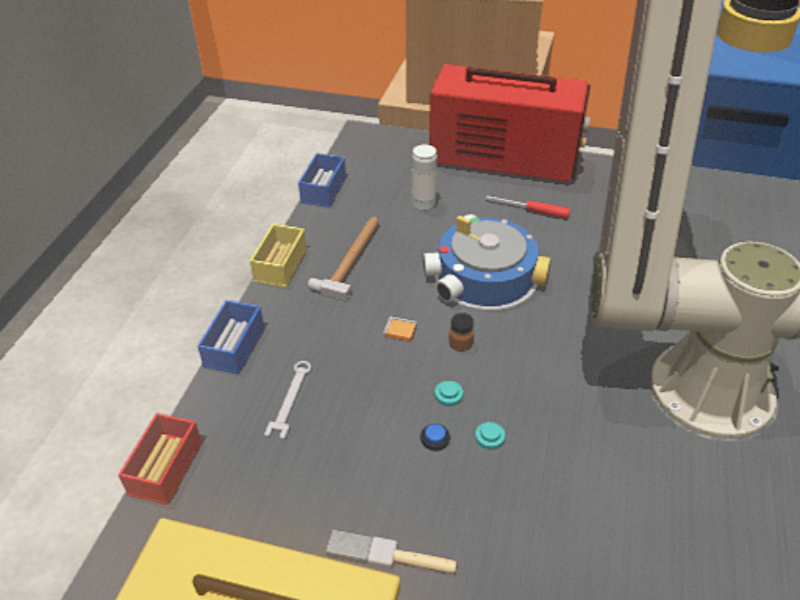

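The top view shows the diverter at about (498,347), the tab at (510,316) and the green dot at (536,327), clockwise of the tab. The blue button is at (281,345), with turquoise look-alikes at (329,347) and (291,389). Next I'll measure these.

```bash
cat > m.py <<'E'
from h import *
def cents(c,lo,hi,z,amin=8,amax=400,roi=None):
    hsv=cv2.cvtColor(c["color"],cv2.COLOR_RGB2HSV); m=cv2.inRange(hsv,lo,hi)
    n,_,s,ct=cv2.connectedComponentsWithStats(m)
    return [(ct[i].round(1),s[i,4],cast(c,*ct[i],z).round(4)) for i in range(1,n) if amin<=s[i,4]<=amax and (roi is None or (roi[0]<ct[i][0]<roi[2] and roi[1]<ct[i][1]<roi[3]))]
E
python3 - <<'E'
from m import *
roiT=(150,170,370,275); roiS=(250,120,370,300)
for n,roi in(("top",roiT),("side",roiS)):
    c=dict(np.load(n+"0.npz"))
    print(n)
    for k,lo,hi,z in(("green",(50,120,60),(80,255,255),.079),("red",(0,150,100),(5,255,255),.079),("red2",(172,150,100),(180,255,255),.079),("white",(0,0,215),(180,40,255),.079),("hub?",(0,0,190),(180,25,255),.097),("tab",(20,130,100),(32,255,255),.115),("blue",(105,150,60),(125,255,255),.03)):
        for r in cents(c,lo,hi,z,6,3000,roi): print(k,*r)
    # button depth
    u,v=(180,220) if n=="top" else (278,278)
    print(c["depth"][v-2:v+3,u-2:u+3].mean())
    d=c["depth"][v,u]; print(np.array(c["eye"])+rot(c["attitude"])@np.array([(u-c["cx"])/c["fx"]*d,(v-c["cy"])/c["fy"]*d,d]))
# disc points by depth: top face 87mm
for n,roi in(("top",roiT),("side",roiS)):
    c=dict(np.load(n+"0.npz")); v,u=np.mgrid[:384,:512]; d=c["depth"]
    P=np.array(c["eye"])+np.stack([(u-c["cx"])/c["fx"]*d,(v-c["cy"])/c["fy"]*d,d],-1)@rot(c["attitude"]).T
    s=cv2.cvtColor(c["color"],cv2.COLOR_RGB2HSV)[...,1]
    b=np.zeros_like(d,bool); b[roi[1]:roi[3],roi[0]:roi[2]]=1
    m=b&(P[...,2]>.079)&(P[...,2]<.104)&(s<50)
    k=cv2.morphologyEx(m.astype(np.uint8),cv2.MORPH_OPEN,np.ones((5,5)))
    q=P[k>0]; (cc,rr)=cv2.minEnclosingCircle(q[:,:2].astype(np.float32)); print(n,"disc",len(q),q.mean(0),cc,rr)
E
```

```text
top
green [341.9 208.8] 23 [ 0.5062 -0.293   0.079 ]
red [306.9 194.9] 9 [ 0.5504 -0.182   0.079 ]
red2 [307.2 195.3] 11 [ 0.5492 -0.1829  0.079 ]
white [302.5 188.9] 111 [ 0.57   -0.1683  0.079 ]
white [285.9 205.1] 153 [ 0.5166 -0.114   0.079 ]
white [317.2 223.1] 1590 [ 0.4597 -0.2126  0.079 ]
white [348.1 205.3] 100 [ 0.5177 -0.3132  0.079 ]
white [281.3 220.6] 13 [ 0.4669 -0.0989  0.079 ]
white [288.3 226.9] 9 [ 0.4472 -0.121   0.079 ]
white [346.3 228.1] 9 [ 0.4447 -0.3043  0.079 ]
white [292.4 247.3] 41 [ 0.3835 -0.1328  0.079 ]
white [300.5 246.5] 12 [ 0.3862 -0.1583  0.079 ]
white [334.5 247. ] 8 [ 0.3854 -0.2647  0.079 ]
hub? [302.3 188.8] 118 [ 0.5666 -0.1651  0.097 ]
hub? [285.5 205. ] 165 [ 0.5141 -0.1112  0.097 ]
hub? [317.2 223.5] 1719 [ 0.4566 -0.2091  0.097 ]
hub? [348.3 205.2] 107 [ 0.5151 -0.3091  0.097 ]
hub? [287.9 237.9] 110 [ 0.4115 -0.1174  0.097 ]
hub? [288.3 227. ] 7 [ 0.4451 -0.1189  0.097 ]
hub? [346.3 228. ] 7 [ 0.4434 -0.2994  0.097 ]
hub? [300.5 246. ] 6 [ 0.387  -0.1558  0.097 ]
hub? [334.7 247. ] 7 [ 0.3847 -0.2612  0.097 ]
tab [250.  185.3] 152 [0.57
[... 1026 characters left out ...]
 ]
hub? [276.4 166.5] 92 [ 0.561 -0.118  0.097]
hub? [292.9 170.6] 23 [ 0.5067 -0.1119  0.097 ]
hub? [332.6 171.4] 7 [ 0.3864 -0.1385  0.097 ]
hub? [311.8 176. ] 6 [ 0.4451 -0.1016  0.097 ]
hub? [288.7 180.4] 89 [ 0.5099 -0.0644  0.097 ]
hub? [319.6 193.5] 85 [ 0.4091 -0.0307  0.097 ]
tab [296.6 144.5] 46 [ 0.5177 -0.2197  0.115 ]
tab [345.9 173. ] 87 [ 0.3449 -0.1209  0.115 ]
blue [278.2 276.2] 102 [0.4699 0.2443 0.03  ]
1.3482223
[0.4703083  0.24449078 0.02215114]
top disc 1727 [ 0.45740314 -0.2102439   0.08727197] (0.4612996280193329, -0.2126038819551468) 0.07687369734048843
side disc 1131 [ 0.4571202  -0.20299628  0.08802278] (0.4587332606315613, -0.21570071578025818) 0.08501140028238297
```

>>> servo_tool:
  targets:
    - {"xyz": [-0.01,-0.019,0],"twist": [0,0,-0.04],"jaw": 0}
    - {"xyz": [-0.03,-0.057,0],"twist": [0,0,-0.12],"jaw": 0}
    - {"xyz": [-0.05,-0.095,0],"twist": [0,0,-0.2],"jaw": 0}
    - {"xyz": [-0.07,-0.133,0],"twist": [0,0,-0.29],"jaw": 0}
    - {"xyz": [-0.09,-0.171,0],"twist": [0,0,-0.38],"jaw": 0}
    - {"xyz": [-0.11,-0.209,0],"twist": [0,0,-0.47],"jaw": 0}
    - {"xyz": [-0.13,-0.247,0],"twist": [0,0,-0.56],"jaw": 0}
    - {"xyz": [-0.15,-0.285,0],"twist": [0,0,-0.65],"jaw": 0}
    - {"xyz": [-0.17,-0.323,0],"twist": [0,0,-0.74],"jaw": 0}
    - {"xyz": [-0.19,-0.361,0],"twist": [0,0,-0.83],"jaw": 0}
    - {"xyz": [-0.21,-0.4,0],"twist": [0,0,-0.9],"jaw": 0}
    - {"xyz": [-0.225,-0.43,0],"twist": [0,0,-0.935],"jaw": 0}

```text
clock: 1.1
tcp_pos: [0.5064, -0.2205, 0.231]
orientation: [-0.0, 0.984, -0.176, -0.0]
wrist_force: [0.4, -1.1, 0.2]
finger_gap: -0.0002
```

```bash
cat > w.py <<'E'
from h import *
import sys
# print tool-frame shift & twist for world targets (x y z yaw_deg)
def report():
    s=env.get_state(); T=rot(s["orientation"]); print("t",round(s["clock"],2),"tcp",s["tcp_pos"].round(4),"yaw",np.degrees(np.arctan2(T[1,0],T[0,0])).round(2),"F",s["wrist_force"].round(2),"gap",round(s["finger_gap"],4)); return s,T
def to(s,T,p,yaw):
    y0=np.degrees(np.arctan2(T[1,0],T[0,0])); print((T.T@(np.array(p)-s["tcp_pos"])).round(4),"twz",np.radians(y0-yaw).round(3))
E
python3 -c "
from w import *
s,T=report(); to(s,T,(.533,-.196,.2),-20.5); to(s,T,(.533,-.196,.1),-20.5)"
```

```text
t 1.1 tcp [ 0.5064 -0.2205  0.231 ] yaw -20.32 F [ 0.38 -1.07  0.25] gap -0.0002
[ 0.0165 -0.0322  0.031 ] twz 0.003
[ 0.0165 -0.0322  0.131 ] twz 0.003
```

>>> servo_tool:
  targets:
    - {"xyz": [0.008,-0.016,0],"twist": [0,0,0],"jaw": 0}
    - {"xyz": [0.016,-0.032,0.01],"twist": [0,0,0],"jaw": 0}
    - {"xyz": [0.016,-0.032,0.035],"twist": [0,0,0],"jaw": 0}
    - {"xyz": [0.016,-0.032,0.065],"twist": [0,0,0],"jaw": 0}
    - {"xyz": [0.016,-0.032,0.085],"twist": [0,0,0],"jaw": 0}
    - {"xyz": [0.016,-0.032,0.09],"twist": [0,0,0],"jaw": 0}
    - {"xyz": [0.016,-0.032,0.09],"twist": [0,0,0],"jaw": 0}

```text
clock: 1.68
tcp_pos: [0.5302, -0.1972, 0.1393]
orientation: [-0.001, 0.984, -0.178, -0.002]
wrist_force: [0.9, 1.0, -0.4]
finger_gap: 0.0003
```

```bash
python3 -c "
from w import *
s,T=report()
a=[env.read_camera(n)['color'][:,:,::-1] for n in('side','top')]
b=[cv2.resize(a[0][100:220,230:380],(600,480)),]
cv2.imwrite('pics/s1.png',b[0])"
```

```text
t 1.68 tcp [ 0.5302 -0.1972  0.1393] yaw -20.51 F [ 0.86  1.03 -0.35] gap 0.0003
```

View pics/s1.png

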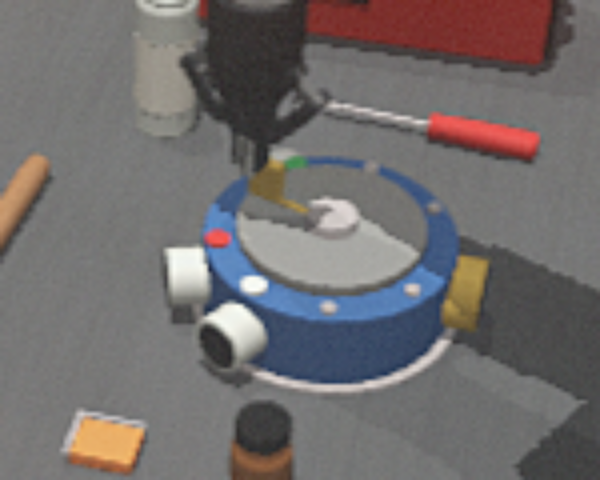

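```bash
python3 -c "
from w import *
s,T=report()
c=env.read_camera('side')
f=lambda p:((np.array(proj(c,p))-[230,100])*4).round()
print(f(s['tcp_pos']),f((.519,-.2334,.122)),f((.519,-.2334,.087)),f((.459,-.211,.097)))
to(s,T,(.533,-.196,.099),-20.5)
A=np.array([.459,-.211])
def at(th,d,r=.064):
    t=np.radians(th);p=A+r*np.array([np.cos(t),np.sin(t)])+d*np.array([-np.sin(t),np.cos(t)]);to(s,T,(*p,.099),th)
for th,d in((-20.5,.03),(-20.5,.02),(-24,.017),(-28,.016),(-32,.016),(-36,.016),(-40,.016),(-44,.016),(-48,.016),(-52,.016),(-56,.016)):at(th,d)
"
```

```text
t 1.78 tcp [ 0.532  -0.1984  0.1422] yaw -20.53 F [0.95 0.4  1.2 ] gap 0.0002
[245. 165.] [269. 161.] [267. 195.] [334. 213.]
[ 0.     -0.0026  0.0432] twz -0.0
[-0.      0.0073  0.0432] twz -0.0
[-0.      0.0173  0.0432] twz -0.0
[0.0009 0.0243 0.0432] twz 0.061
[0.0015 0.0298 0.0432] twz 0.13
[0.0019 0.0344 0.0432] twz 0.2
[0.0019 0.039  0.0432] twz 0.27
[0.0017 0.0436 0.0432] twz 0.34
[0.0011 0.0482 0.0432] twz 0.41
[0.0001 0.0527 0.0432] twz 0.48
[-0.0011  0.0571  0.0432] twz 0.549
[-0.0026  0.0615  0.0432] twz 0.619
```

>>> servo_tool:
  targets:
    - {"xyz": [0,-0.002,0.02],"twist": [0,0,0],"jaw": 0}
    - {"xyz": [0,-0.002,0.036],"twist": [0,0,0],"jaw": 0}
    - {"xyz": [0,-0.002,0.042],"twist": [0,0,0],"jaw": 0}
    - {"xyz": [0,-0.002,0.042],"twist": [0,0,0],"jaw": 0}
    - {"xyz": [0,0.005,0.042],"twist": [0,0,0],"jaw": 0}
    - {"xyz": [0,0.012,0.042],"twist": [0,0,0],"jaw": 0}
    - {"xyz": [0,0.018,0.042],"twist": [0,0,0],"jaw": 0}
    - {"xyz": [0.001,0.022,0.042],"twist": [0,0,0.04],"jaw": 0}
    - {"xyz": [0.001,0.024,0.042],"twist": [0,0,0.06],"jaw": 0}

```text
clock: 2.58
tcp_pos: [0.5248, -0.222, 0.1004]
orientation: [-0.0, 0.978, -0.209, 0.001]
wrist_force: [2.0, 2.4, 1.2]
finger_gap: 0.0002
```

```bash
python3 -c "
from w import *
s,T=report()
c=env.read_camera('side')
cv2.imwrite('pics/s2.png',cv2.resize(c['color'][100:220,230:380,::-1],(600,480)))
s,T=report()
A=np.array([.459,-.211])
def at(th,d,r=.064):
    t=np.radians(th);p=A+r*np.array([np.cos(t),np.sin(t)])+d*np.array([-np.sin(t),np.cos(t)]);to(s,T,(*p,.099),th)
for th in (-28,-32,-36,-40,-44,-48,-52,-56,-58):at(th,.016)
"
```

```text
t 2.58 tcp [ 0.5248 -0.222   0.1004] yaw -24.1 F [2.03 2.45 1.2 ] gap 0.0002
t 2.63 tcp [ 0.5247 -0.2221  0.1003] yaw -24.11 F [1.09 0.35 1.16] gap 0.0001
[0.0004 0.005  0.0013] twz 0.068
[0.0011 0.0096 0.0013] twz 0.138
[0.0014 0.0142 0.0013] twz 0.207
[0.0014 0.0188 0.0013] twz 0.277
[0.0011 0.0234 0.0013] twz 0.347
[0.0005 0.028  0.0013] twz 0.417
[-0.0005  0.0325  0.0013] twz 0.487
[-0.0017  0.0369  0.0013] twz 0.556
[-0.0025  0.0391  0.0013] twz 0.591
```

View pics/s2.png

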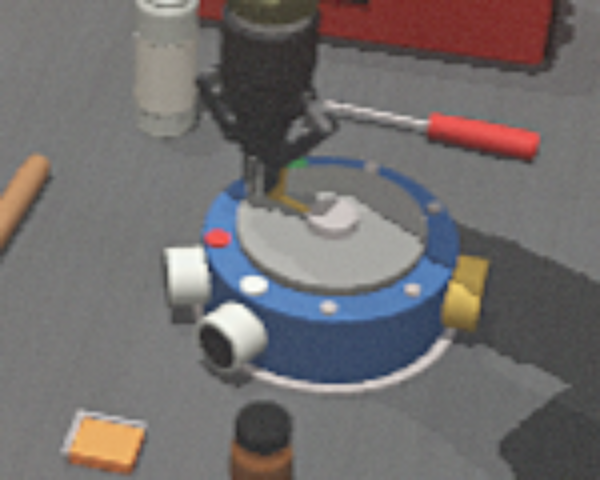

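The fingers at (262,190) stand on the counter-clockwise side of the tab at (280,185), touching or nearly so. I'll push round the arc.

>>> servo_tool:
  targets:
    - {"xyz": [0.0005,0.005,0],"twist": [0,0,0.07],"jaw": 0}
    - {"xyz": [0.001,0.0095,0],"twist": [0,0,0.14],"jaw": 0}
    - {"xyz": [0.0015,0.014,0],"twist": [0,0,0.21],"jaw": 0}
    - {"xyz": [0.0015,0.019,0],"twist": [0,0,0.28],"jaw": 0}
    - {"xyz": [0.001,0.0235,0],"twist": [0,0,0.35],"jaw": 0}
    - {"xyz": [0.0005,0.028,0],"twist": [0,0,0.42],"jaw": 0}
    - {"xyz": [-0.0005,0.0325,0],"twist": [0,0,0.49],"jaw": 0}
    - {"xyz": [-0.0005,0.0325,0],"twist": [0,0,0.49],"jaw": 0}
    - {"xyz": [-0.0005,0.0325,0],"twist": [0,0,0.49],"jaw": 0}

```text
clock: 3.38
tcp_pos: [0.5105, -0.2509, 0.0996]
orientation: [0.0, 0.899, -0.438, 0.0]
wrist_force: [-0.3, 0.2, -0.2]
finger_gap: -0.0
```

```bash
python3 -c "
from m import *
from w import report
s,T=report()
c=env.read_camera('side')
for r in cents(c,(20,130,100),(32,255,255),.105,6,3000,(250,120,340,165)): print(r)
cv2.imwrite('pics/s3.png',cv2.resize(c['color'][100:220,230:380,::-1],(600,480)))
"
```

```text
t 3.38 tcp [ 0.5105 -0.2509  0.0996] yaw -51.94 F [-0.33  0.18 -0.16] gap -0.0
(array([307.8, 141.2]), np.int32(13), array([ 0.4873, -0.2586,  0.105 ]))
```

View pics/s3.png

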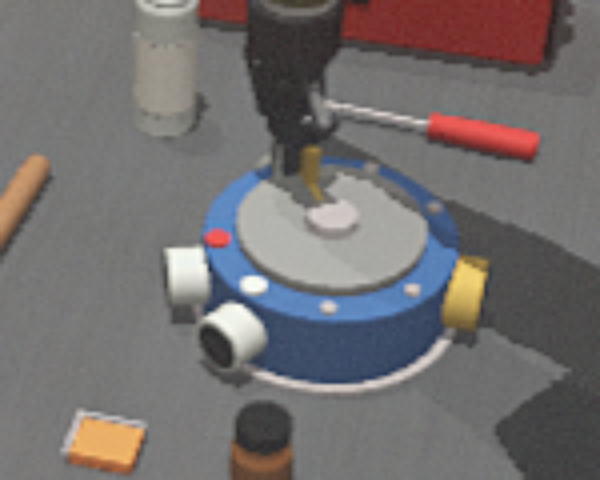

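The tab has run on to about the green dot and the contact force is now zero. I'll back off, lift and check.

>>> servo_tool:
  targets:
    - {"xyz": [0,-0.007,0],"twist": [0,0,0],"jaw": 0}
    - {"xyz": [0,-0.012,-0.003],"twist": [0,0,0],"jaw": 0}
    - {"xyz": [0,-0.012,-0.02],"twist": [0,0,0],"jaw": 0}
    - {"xyz": [0,-0.012,-0.05],"twist": [0,0,0],"jaw": 0}
    - {"xyz": [0,-0.03,-0.08],"twist": [0,0,0],"jaw": 0}
    - {"xyz": [0.0,-0.065,-0.1],"twist": [0,0,0],"jaw": 0}
    - {"xyz": [-0.02,-0.1,-0.1],"twist": [0,0,0],"jaw": 0}
    - {"xyz": [-0.05,-0.13,-0.1],"twist": [0,0,0],"jaw": 0}
    - {"xyz": [-0.08,-0.155,-0.1],"twist": [0,0,0],"jaw": 0}
    - {"xyz": [-0.11,-0.18,-0.1],"twist": [0,0,0],"jaw": 0}
    - {"xyz": [-0.12,-0.19,-0.1],"twist": [0,0,0],"jaw": 0}

```text
clock: 4.35
tcp_pos: [0.5862, -0.0333, 0.1997]
orientation: [-0.001, 0.9, -0.436, -0.0]
wrist_force: [-0.1, 0.9, 0.2]
finger_gap: -0.0002
```

```bash
python3 -c "
from m import *
from w import *
s,T=report()
c=env.read_camera('side');t=env.read_camera('top')
A=np.array([.459,-.211])
for cc,z,roi in((c,.105,(250,120,340,165)),(t,.115,(310,190,350,235))):
  for r in cents(cc,(20,130,100),(32,255,255),z,6,3000,roi): print(r,np.degrees(np.arctan2(*(r[2][:2]-A)[::-1])))
  for r in cents(cc,(50,120,60),(80,255,255),.079,4,200,roi): print('green',r,np.degrees(np.arctan2(*(r[2][:2]-A)[::-1])))
cv2.imwrite('pics/s4.png',np.hstack([cv2.resize(c['color'][110:210,250:350,::-1],(400,400)),cv2.resize(t['color'][180:280,270:370,::-1],(400,400))]))
to(s,T,(.471,.236,.15),-52)
to(s,T,(.471,.236,.022),-52)
"
```

```text
t 4.35 tcp [ 0.5862 -0.0333  0.1997] yaw -51.69 F [-0.11  0.87  0.22] gap -0.0002
(array([307., 140.]), np.int32(41), array([ 0.4913, -0.2644,  0.105 ])) -58.83156032280558
(array([334.1, 213.3]), np.int32(51), array([ 0.4867, -0.259 ,  0.115 ])) -60.01147204933679
green (array([342.6, 208.2]), np.int32(13), array([ 0.508 , -0.2953,  0.079 ])) -59.832386873519674
[-0.2827 -0.0765  0.0502] twz 0.005
[-0.2825 -0.0764  0.1782] twz 0.005
```

View pics/s4.png

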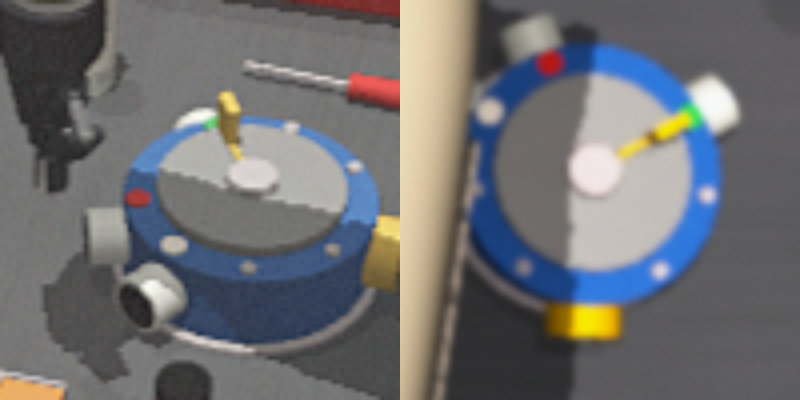

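The tab points at the green dot: tab at -60.0°, dot at -59.8°. On to the button.

>>> servo_tool:
  targets:
    - {"xyz": [-0.018,-0.005,0],"twist": [0,0,0],"jaw": 0}
    - {"xyz": [-0.054,-0.015,0],"twist": [0,0,0],"jaw": 0}
    - {"xyz": [-0.09,-0.025,0],"twist": [0,0,0],"jaw": 0}
    - {"xyz": [-0.126,-0.034,0],"twist": [0,0,0],"jaw": 0}
    - {"xyz": [-0.162,-0.044,0],"twist": [0,0,0],"jaw": 0}
    - {"xyz": [-0.198,-0.054,0.01],"twist": [0,0,0],"jaw": 0}
    - {"xyz": [-0.234,-0.063,0.03],"twist": [0,0,0],"jaw": 0}
    - {"xyz": [-0.265,-0.072,0.06],"twist": [0,0,0],"jaw": 0}
    - {"xyz": [-0.282,-0.076,0.09],"twist": [0,0,0],"jaw": 0}
    - {"xyz": [-0.282,-0.076,0.12],"twist": [0,0,0],"jaw": 0}
    - {"xyz": [-0.282,-0.076,0.14],"twist": [0,0,0],"jaw": 0}
    - {"xyz": [-0.282,-0.076,0.14],"twist": [0,0,0],"jaw": 0}

```text
clock: 5.45
tcp_pos: [0.4699, 0.2289, 0.0551]
orientation: [0.003, 0.899, -0.438, -0.003]
wrist_force: [-0.3, 0.1, 0.2]
finger_gap: 0.0
```

```bash
python3 -c "
from m import *
from w import *
s,T=report()
c=env.read_camera('side');s,T=report();
f=lambda p:((np.array(proj(c,p))-[230,220])*5).round()
print(f(s['tcp_pos']),f((.471,.236,.022)))
to(s,T,(.471,.236,.022),-52)
for r in cents(c,(105,150,60),(125,255,255),.022,20,3000,(250,250,310,310)): print(r)
cv2.imwrite('pics/s5.png',cv2.resize(c['color'][220:320,230:350,::-1],(600,500)))
"
```

```text
t 5.45 tcp [0.4699 0.2289 0.0551] yaw -51.99 F [-0.29  0.09  0.21] gap 0.0
t 5.5 tcp [0.4714 0.2291 0.0574] yaw -52.03 F [ 0.26 -0.64  0.68] gap 0.0001
[246. 227.] [242. 278.]
[-0.0056 -0.0041  0.0354] twz -0.001
(array([277.6, 276.8]), np.int32(98), array([0.4724, 0.2409, 0.022 ]))
```

View pics/s5.png

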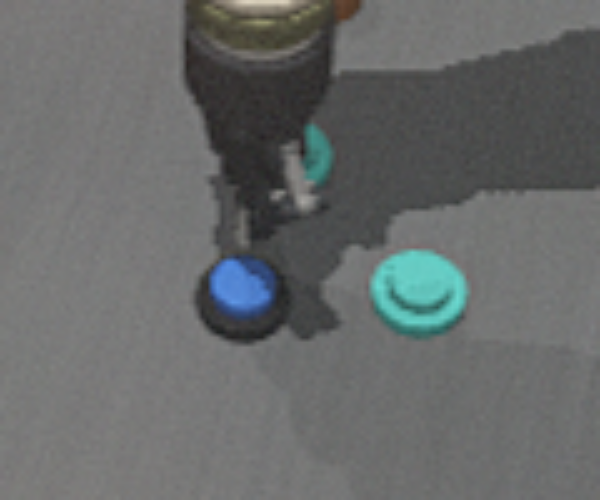

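>>> servo_tool:
  targets:
    - {"xyz": [-0.0065,-0.0045,0],"twist": [0,0,0],"jaw": 0}
    - {"xyz": [-0.0065,-0.0045,0.01],"twist": [0,0,0],"jaw": 0}
    - {"xyz": [-0.0065,-0.0045,0.02],"twist": [0,0,0],"jaw": 0}
    - {"xyz": [-0.0065,-0.0045,0.026],"twist": [0,0,0],"jaw": 0}
    - {"xyz": [-0.0065,-0.0045,0.03],"twist": [0,0,0],"jaw": 0}
    - {"xyz": [-0.0065,-0.0045,0.033],"twist": [0,0,0],"jaw": 0}
    - {"xyz": [-0.0065,-0.0045,0.035],"twist": [0,0,0],"jaw": 0}
    - {"xyz": [-0.0065,-0.0045,0.035],"twist": [0,0,0],"jaw": 0}
    - {"xyz": [-0.0065,-0.0045,0.035],"twist": [0,0,0],"jaw": 0}

```text
clock: 6.25
tcp_pos: [0.4725, 0.238, 0.0243]
orientation: [0.0, 0.899, -0.439, 0.0]
wrist_force: [-0.5, -0.3, -0.2]
finger_gap: 0.0
```

>>> servo_tool:
  targets:
    - {"xyz": [0,0,0.001],"twist": [0,0,0],"jaw": 0}
    - {"xyz": [0,0,0.002],"twist": [0,0,0],"jaw": 0}
    - {"xyz": [0,0,0.003],"twist": [0,0,0],"jaw": 0}
    - {"xyz": [0,0,0.004],"twist": [0,0,0],"jaw": 0}
    - {"xyz": [0,0,0.005],"twist": [0,0,0],"jaw": 0}
    - {"xyz": [0,0,0.005],"twist": [0,0,0],"jaw": 0}
    - {"xyz": [0,0,0.005],"twist": [0,0,0],"jaw": 0}

```text
clock: 6.83
tcp_pos: [0.4727, 0.2381, 0.0195]
orientation: [-0.0, 0.899, -0.439, 0.0]
wrist_force: [0.1, 0.6, 2.3]
finger_gap: 0.0002
```

>>> servo_tool:
  targets:
    - {"xyz": [0,0,0.001],"twist": [0,0,0],"jaw": 0}
    - {"xyz": [0,0,0.002],"twist": [0,0,0],"jaw": 0}
    - {"xyz": [0,0,0.003],"twist": [0,0,0],"jaw": 0}
    - {"xyz": [0,0,0.004],"twist": [0,0,0],"jaw": 0}
    - {"xyz": [0,0,0.004],"twist": [0,0,0],"jaw": 0}
    - {"xyz": [0,0,0.004],"twist": [0,0,0],"jaw": 0}

```text
clock: 7.33
tcp_pos: [0.4727, 0.2381, 0.016]
orientation: [-0.0, 0.899, -0.439, 0.0]
wrist_force: [-1.6, -0.7, 9.9]
finger_gap: 0.0
```

>>> servo_tool:
  targets:
    - {"xyz": [0,0,0.001],"twist": [0,0,0],"jaw": 0}
    - {"xyz": [0,0,0.001],"twist": [0,0,0],"jaw": 0}
    - {"xyz": [0,0,0.001],"twist": [0,0,0],"jaw": 0}

```text
clock: 7.58
tcp_pos: [0.4727, 0.2382, 0.0159]
orientation: [-0.0, 0.899, -0.439, 0.001]
wrist_force: [-2.8, -1.5, 16.8]
finger_gap: -0.0001
```

The tool stops hard at z = 0.016. That is 6 mm below the button's top at 0.022 and fits the 2.3 N reading half way down, so the button is fully pressed. I'll release it.

>>> servo_tool:
  targets:
    - {"xyz": [0,0,-0.004],"twist": [0,0,0],"jaw": 0}
    - {"xyz": [0,0,-0.015],"twist": [0,0,0],"jaw": 0}
    - {"xyz": [0,0,-0.04],"twist": [0,0,0],"jaw": 0}
    - {"xyz": [0,0,-0.075],"twist": [0,0,0],"jaw": 0}
    - {"xyz": [0,0,-0.11],"twist": [0,0,0],"jaw": 0}
    - {"xyz": [0,0,-0.14],"twist": [0,0,0],"jaw": 0}
    - {"xyz": [0,0,-0.16],"twist": [0,0,0],"jaw": 0}
    - {"xyz": [0,0,-0.16],"twist": [0,0,0],"jaw": 0}
    - {"xyz": [0,0,-0.16],"twist": [0,0,0],"jaw": 0}

```text
clock: 8.33
tcp_pos: [0.473, 0.2382, 0.175]
orientation: [-0.001, 0.899, -0.439, 0.001]
wrist_force: [-0.4, 0.0, -0.0]
finger_gap: -0.0
```

```bash
python3 -c "
from m import *
from w import *
s,T=report()
c=env.read_camera('side');t=env.read_camera('top')
A=np.array([.459,-.211])
for r in cents(t,(20,130,100),(32,255,255),.115,6,3000,(310,190,350,235)): print(r,np.degrees(np.arctan2(*(r[2][:2]-A)[::-1])))
u,v=278,278;d=c['depth'][v,u]; print('button z',(np.array(c['eye'])+rot(c['attitude'])@np.array([(u-c['cx'])/c['fx']*d,(v-c['cy'])/c['fy']*d,d])).round(4))
cv2.imwrite('pics/s6.png',cv2.resize(c['color'][:,:,::-1],(800,600)))
"
```

```text
t 8.33 tcp [0.473  0.2382 0.175 ] yaw -52.02 F [-0.44  0.02 -0.03] gap -0.0
(array([334.3, 213.2]), np.int32(49), array([ 0.487 , -0.2598,  0.115 ])) -60.15406805031261
button z [0.4703 0.2446 0.0223]
```

View pics/s6.png

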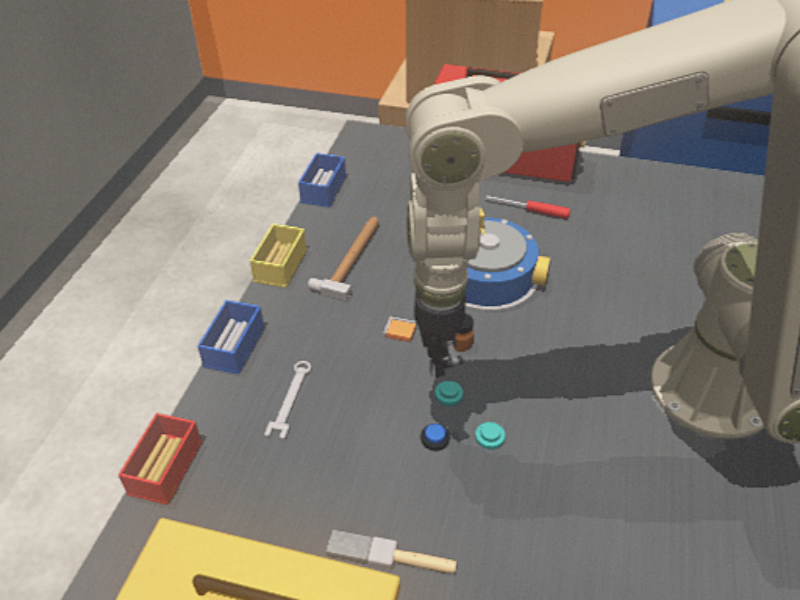

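The button at (434,435) is back up (z = 0.022), the selector is still at -60.2°, and every item in view is where it was.

```bash
python3 -c "
from workcell import env
env.hand_in()"
```

```text
the job is handed in; nothing more can be done
```

I turned the selector to the green dot and pressed and released the blue start button, in that order. The job is handed in, with about 8.4 s on the robot's clock.

- **Selector:** I pushed the yellow tab clockwise by one stop with the shut fingers, without pinching it. It ran into the stop by itself. The tab now points at about -60.0 to -60.2°, and the green dot is at about -59.8°. A last top view after the button press showed it still there.
- **Button:** I pressed it 6 mm, down to a firm stop at 16 mm height with up to 17 N. After release its top was back at 22 mm.
- **Everything else:** The last picture shows no other item moved. The arm hid the spray can in that view and partly covered the tab. The tool was clear of everything, with about zero wrist force.
- **Disagreement:** The side camera's estimate of the tab's angle, -58.8°, differs by about 1° from the top camera's. That is within the calibration error.

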